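# Set the filter on the dish viewer and light it

## Task

On the Petri-dish viewer, gently push the upright tab of the filter wheel round with the fingertips until it points squarely at the cross mark and leave it there, then press the round lamp button fully down; finish while still holding the button down. Only push and press: do not pinch the tab, and leave the dish, the bottle and the tray where they are.

Things in the scene. Friction and masses are not known exactly. Their poses are not given: they have to be found in the camera images.
- viewer: The dish viewer, a white console fixed to the bench, 330 x 310 mm, its flat deck 60 mm above the bench. Origin: on the bench straight below the filter wheel's axis. The console reaches 175 mm to its +x (back), 155 mm to its -x (front) and 155 mm to each side. Turned up to about 0.35 rad about the vertical.
- wheel_axis (a point): The filter wheel's vertical axis at deck height (60 mm above the bench). The wheel is a flat grey disc, 116 mm across, with its top 12 mm above the deck, and a 26 mm hub cap 6 mm higher.
- wheel: The filter wheel with its tab. Origin on the axis, 62 mm above the bench; the tab lies along this frame's -x. Wheel angle = yaw of this frame in the viewer's: 0 with the tab pointing to the viewer's -x (front), growing counter-clockwise from above, stops at -1.75 and 1.75 rad, starting within 0.3 of 0. No click stops: friction holds it where it is left; about 1.5 N at the tab turns it.
- tab_push (a point): Point on the top edge of the tab, 78 mm out from the axis, 97 mm above the bench. The tab is an upright black fin fixed to the wheel and sticking out beyond its rim: 8 mm thick, from 50 to 100 mm out from the axis, its underside 3 mm above the deck.
- tab_aim (a point): Imaginary point on the tab's centre line 125 mm out from the wheel's axis, the same radius as the marks: the spot the tab points at.
- mark_cross: The cross mark: a flat black plus sign 34 mm across and 1.5 mm thick on the deck. It is one of four black marks (cross, solid disc, ring, single bar), all 125 mm from the wheel's axis, at wheel angles of -1.4, -0.7, 0.7 and 1.4 rad; which mark is at which angle varies. Origin at its centre, on the deck.
- cross (a point): Centre of the cross mark, on the deck, 60 mm above the bench.
- lamp (a joint): Travel of the lamp button, m: 0 released, 0.006 fully down. A spring returns it; fully down takes 5 N.
- lamp_top (a point): Centre of the top of the lamp button, 82 mm above the bench while released (it moves down with the button): a round grey button 36 mm across in a black housing 52 mm across and 12 mm high at the back left of the deck, pressed straight down.
- dish: Bystander: a closed clear Petri dish, 91 mm across and 15 mm high, loose on the round stage at the back right of the deck (stage top 62 mm above the bench). Origin: centre of its underside.
- bottle: Bystander: a loose glass bottle with a blue cap, 60 mm across, 130 mm tall, on the bench to the left of the viewer (+y). Origin: centre of its underside.
- tray: Bystander: a loose open green tray, 130 x 100 mm and 60 mm high, on the bench to the right of the viewer (-y). Origin: centre of its underside.

How it is judged:
By the outcome, as a careful person would: the job done as asked, in the order asked, and still so for the second after the job is handed in, while the arm keeps its last pose, push and grip.
It also fails if it takes over 48 s, if anything falls off the work surface, if the arm or the gripper's body presses on something with over 40 N, if the wrist force passes 120 N, or if a joint passes its speed limit or range.

## Robot

A 7-joint arm with a two-finger parallel gripper is mounted at the origin on the work surface. World frame = base frame: x ahead of the robot, y to its left, z up, the work surface at z = 0. Lengths are in m, angles in rad, forces in N, time in s.
With the tool pointing down it reaches from about 0.425 to 0.875 m from the base axis. Payload 4.7 kg.
Tool frame: the origin (TCP) lies on the centre line of the jaws, within the pads' length; the fingertips stand 22 mm ahead of it and the grasp point (between the pads) lies 3 mm ahead of it; z points along the fingers, y is the direction in which the jaws open and shut (so a half turn about z gives the same grasp; the last joint's range is limited). The gripper opens to 87 mm and grips with 3 to 60 N. Pads are 19 mm wide; open, the fingers measure 117 mm over their backs; the gripper's body (75 mm by 190 mm) begins 51 mm behind the grasp point.
Start: joints at [-1.147, 0.321, -0.07, 1.45, 0.023, 1.371, -0.057], TCP at [0.259, 0.596, 0.245] pointing down, gripper open.
Joint ranges: [-2.86, 2.86], [-0.3, 2.09], [-1.38, 1.24], [0.06, 2.45], [-1.56, 4.7], [0.09, 2.05], [-2.69, 2.69]. Speed limits (rad/s): [2.57, 2.57, 3.14, 3.14, 3.14, 3.14, 3.14].

## Interface

Orientations are given as a rotation vector (axis times angle).
In Python, from bench import ctrl, imaging, close_job, finder gives the robot as it stands. The module is installed in compiled form; this text tells all that it offers.
- The arm moves only by the shell command python3 -m jog 'ROWS' [FORCE]. ROWS is JSON, a list that holds one entry, the list of rows, each a list of 7 numbers: the shift along the tool's x, y, z in cm, then the turn, a rotation vector about the tool's x, y, z in degrees, then the finger opening in cm, from 0 to 8.7. In form: [[[dx, dy, dz, ax, ay, az, claw], ...]]. A call has 1 to 12 rows; each row shifts and turns the commanded pose from where the row before left it, along the tool's axes as they then stand; what a row does not reach is not made up. A row lasts 1/10 s, in which the tool goes at most 50 mm and 8.59 degrees, less where a joint would pass 70% of its speed; a pose out of reach is approached as far as the arm can. A call is refused whole if a number of a shift passes 5 or a number of a turn 8.59, either way. A call with a gripper value outside its range is refused whole. The fingers move at their own pace and stop on an object; FORCE is the grip in N (left out, the last holds). Time passes only in rows, so rows that do not move let the fingers close. It gives the time, the measured TCP pose, the force and the opening at its end, in the units of the state.
- ctrl.get_state(): the state, without advancing time (a new reading comes with each control period).
- imaging.get_image(name): name is "scene" or "top" or "wrist"; returns a dict with "frame" (420x560x3 uint8, red, green, blue), "intrinsics" (3x3 intrinsics, pixels), "pose" (4x4, takes a point from camera to world coordinates). Camera axes: x right, y down, z forward; pixel columns grow to the right and rows downward; lengths in m; the calibration is good to about 2 mm. A picture is of the moment at which its call begins. There is no depth.
- close_job(): hands the job in, once; it reports no verdict.
Trained networks look in the newest picture that a camera, given by its name, has taken for a name from the list of things; names that differ only in an ending like _2 or _b are one class to them, and where a whole thing is asked for, a point or a joint stands for the part that bears it (a point fixed in the world has none). Each returns a list of dicts, best first, with "conf" (0 to 1); they miss things now and then, are a little off and sometimes report something else, mostly with a low value. They report only what shows in the picture. A call takes as long as a camera call.
- finder.trace(label, camera): "region" (420x560 bool, what is visible of it) and "point" ([row, column] as shares, 0 to 1, of the picture: columns of its width, rows of its height, amid what is visible of it).
- finder.spot_point(label, camera): "point" ([row, column] as shares, 0 to 1, of the picture: columns of its width, rows of its height: a listed point, or the origin of a listed thing).
The state is a dict: "time": time; "joint_positions": joint angles; "qd": joint speeds; "joint_torque": joint torques, N m; "position": TCP position; "tool_rot": TCP orientation; "ft_force": force on the tool from outside, world axes, zero at the start; "torque": the same for the moment, N m; "grip_width": opening from 0.0 (shut) to 1.0 (fully open).
Only numpy, scipy, OpenCV 4.12 (cv2) and the standard library are available. Lean on these libraries where they do the work, as an engineer would, in place of code of your own. Each camera call takes 0.05 s, during which the arm holds its last target. There are 200 camera calls.

## Working session

There is one attempt and no reset: what is moved stays moved. The work goes in short steps, Python scripts to look and compute and a shell command to move; the robot and the scene stay as the last step left them, time stands still between calls to the robot, and variables do not carry over. Pictures are saved under pics/ and viewed, about 8 in all and at most 12, crops included, and the job is handed in when it is done.

```bash
mkdir -p pics; cat > h.py <<'E'
import numpy as np, cv2
from bench import ctrl, imaging, close_job, finder
from scipy.spatial.transform import Rotation as R
def pix2z(im,pt,z):
    r,c=pt[0]*420,pt[1]*560
    d=im['pose'][:3,:3]@np.linalg.inv(im['intrinsics'])@np.array([c,r,1]); o=im['pose'][:3,3]
    return o+d*(z-o[2])/d[2]
def save(im,n,scale=1): cv2.imwrite('pics/'+n,cv2.resize(im['frame'][:,:,::-1],None,fx=scale,fy=scale))
H=dict(wheel_axis=.06,tab_push=.097,cross=.06,mark_cross=.06,lamp_top=.082,viewer=0,wheel=.062,dish=.062,bottle=0,tray=0)
def look(cam,names,n=None):
    im=imaging.get_image(cam); im={k:np.array(v) for k,v in im.items()}
    if n: save(im,n,1.4)
    for k in names:
        for q in finder.spot_point(k,cam)[:2]: print(cam,k,round(q['conf'],2),(np.array(q['point'])*[420,560]).round(),pix2z(im,q['point'],H[k])[:2].round(4))
    return im
E
python3 - <<'E'
from h import *
s=ctrl.get_state(); print(s['time'],s['position'],R.from_rotvec(s['tool_rot']).as_matrix().round(2),s['grip_width'])
for c in('top','scene'): look(c,H,c+'0.png')
print(ctrl.get_state()['time'])
E
```

```text
0.0 [0.25880463 0.59570704 0.24347723] [[-0.92  0.4  -0.  ]
 [ 0.4   0.92 -0.  ]
 [-0.   -0.   -1.  ]] 1.0032725540675975
top wheel_axis 0.71 [239. 307.] [ 0.5223 -0.0113]
top tab_push 0.62 [272. 293.] [0.4569 0.0153]
top cross 0.57 [292. 330.] [ 0.4186 -0.0566]
top mark_cross 0.65 [292. 329.] [ 0.4178 -0.055 ]
top lamp_top 0.69 [177. 277.] [0.6453 0.0474]
top viewer 0.87 [236. 306.] [ 0.5336 -0.0113]
top viewer 0.56 [237. 306.] [ 0.531  -0.0127]
top wheel 0.86 [238. 304.] [ 0.5246 -0.0061]
top dish 0.97 [191. 356.] [ 0.6209 -0.1117]
top bottle 0.57 [191. 210.] [0.6317 0.196 ]
top bottle 0.15 [237. 304.] [ 0.5308 -0.0065]
top tray 0.86 [285. 416.] [ 0.4298 -0.2415]
scene wheel_axis 0.71 [207. 268.] [ 0.5223 -0.0148]
scene tab_push 0.8 [181. 296.] [0.4447 0.0213]
scene cross 0.4 [176. 272.] [ 0.4137 -0.0586]
scene mark_cross 0.64 [181. 270.] [ 0.4337 -0.0523]
scene mark_cross 0.21 [181. 295.] [0.4055 0.0025]
scene lamp_top 0.45 [242. 267.] [0.6471 0.0442]
scene viewer 0.92 [227. 270.] [ 0.5255 -0.0072]
scene wheel 0.78 [207. 272.] [ 0.5217 -0.0054]
scene dish 0.58 [216. 211.] [ 0.6124 -0.1185]
scene bottle 0.6 [288. 330.] [0.6389 0.191 ]
scene tray 0.61 [178. 207.] [ 0.4303 -0.2461]
1.1
```

View pics/top0.png

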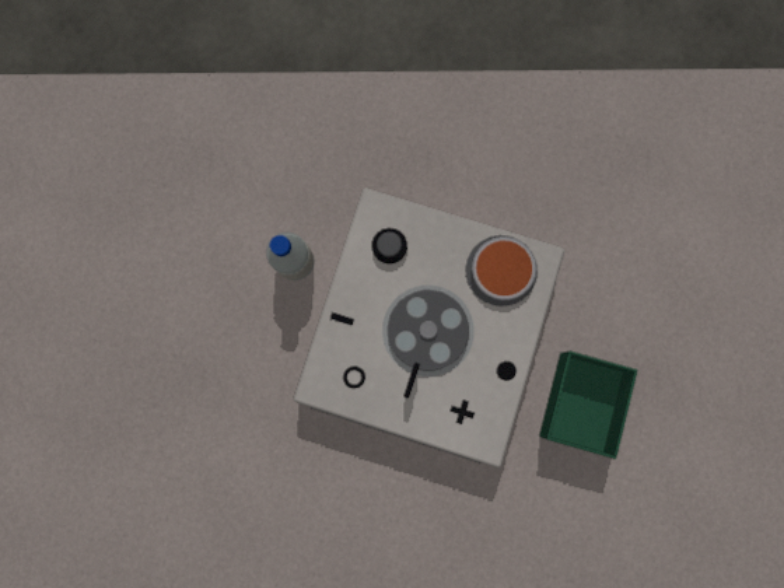

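View pics/scene0.png

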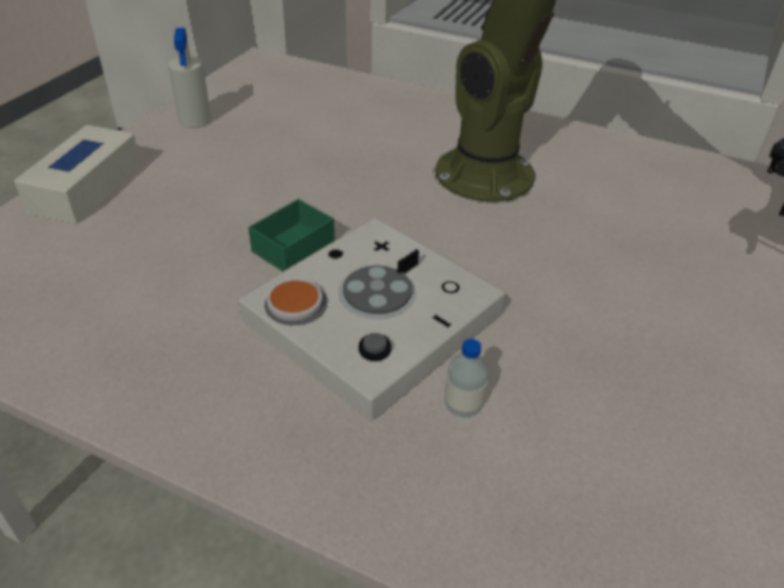

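The top view shows the cross at display pixel (462,412), the disc at (506,371), the ring at (354,377) and the bar at (342,319). The tab runs from (418,365) to (408,397) and the lamp button is at (389,244). The cross comes out at +0.7 rad, so the tab must turn counter-clockwise. Next I refine the geometry by fitting the four marks.

```bash
cat > fit.py <<'E'
from h import *
from scipy.optimize import least_squares
def blob(im,c,r):  # dark-weighted centroid near c=(x,y)
    g=cv2.cvtColor(im['frame'],cv2.COLOR_RGB2GRAY).astype(float)
    y,x=np.mgrid[:420,:560]; m=np.hypot(x-c[0],y-c[1])<r
    bg=np.percentile(g[m],75); w=np.clip(bg-g-25,0,None)*m
    return np.array([(w*y).sum()/w.sum()+.5,(w*x).sum()/w.sum()+.5])/[420,560]
if __name__=='__main__':
    im={k:np.array(v) for k,v in imaging.get_image('top').items()}
    px={1.4:(361,265),.7:(330,294),-.7:(253,269),-1.4:(244.3,228)}
    P={a:pix2z(im,blob(im,c,13),.0615)[:2] for a,c in px.items()}
    f=lambda p:np.concatenate([P[a]-p[:2]+.125*np.array([np.cos(p[2]+a),np.sin(p[2]+a)]) for a in P])
    s=least_squares(f,[.522,-.011,-.25]); p=s.x
    print('axis,yaw',p.round(4),'res',(s.fun*1000).round(1))
    l=pix2z(im,blob(im,(278,174.5),20),.077)[:2]; print('lamp housing',l)
    print('cross',P[.7],'dir deg',np.degrees(p[2]+.7))
    np.save('axis.npy',p)
E
python3 fit.py
```

```text
axis,yaw [ 0.5285 -0.0098 -0.3057] res [-0.1  0.2  0.1 -0.1  0.1 -0.1 -0.1 -0. ]
lamp housing [0.64583863 0.04508805]
cross [ 0.41317189 -0.05790443] dir deg 22.591911041739206
```

```bash
cat > to.py <<'E'
from h import *
# shift in tool axes (cm) from present pose to polar goal (psi deg tab yaw, r, d) at height z, and turn needed
ax=np.load('axis.npy')
def goal(psi,r,d,z):
    p=np.radians(psi); u=-np.array([np.cos(p),np.sin(p)]); t=np.array([-u[1],u[0]]); c=ax[:2]+r*u-d*t
    return np.r_[c,z],np.degrees(np.arctan2(-t[1],-t[0]))
def rel(g,yaw=None):
    s=ctrl.get_state(); M=R.from_rotvec(s['tool_rot']).as_matrix()
    cur=np.degrees(np.arctan2(M[1,0],M[0,0]))
    print('t',s['time'],'pos',np.round(s['position'],4),'xyaw',cur.round(2),'F',np.round(s['ft_force'],1),'grip',round(s['grip_width'],3),'tilt',M[:,2].round(3))
    print('goal',np.round(g,4),'tool shift cm',(M.T@(g-s['position'])*100).round(2),'turn z',None if yaw is None else round(-((yaw-cur+180)%360-180),2))
E
python3 -c "
from to import *
g,y=goal(-19.3,.075,.045,.2);print(y);rel(g,y)"
```

```text
70.7
t 1.15 pos [0.259  0.5962 0.2446] xyaw 156.52 F [-0.5  0.3  0.5] grip 1.005 tilt [ 0.  0. -1.]
goal [0.4726 0.0574 0.2   ] tool shift cm [-41.05 -40.91   4.46] turn z 85.82
```

```bash
python3 -m jog '[[[-2.7,-2.7,0,0,0,0,0],[-2.7,-2.7,0,0,0,0,0],[-2.7,-2.7,0,0,0,0,0],[-2.7,-2.7,0,0,0,0,0],[-2.7,-2.7,0,0,0,0,0],[-2.7,-2.7,0,0,0,0,0],[-2.7,-2.7,0,0,0,0,0],[-2.7,-2.7,0,0,0,0,0],[-2.7,-2.7,0,0,0,0,0],[-2.7,-2.7,0,0,0,0,0],[-2.7,-2.7,0,0,0,0,0],[-2.7,-2.7,0,0,0,0,0]]]' 10
python3 -m jog '[[[-2.2,-2.1,0,0,0,0,0],[-2.2,-2.1,0,0,0,0,0],[-2.2,-2.1,0,0,0,0,0],[-2.0,-2.1,0,0,0,0,0],[0,0,0.4,0,0,0,0],[0,0,0,0,0,0,0]]]'
python3 -m jog '[[[0,0,0,0,0,7.8,0],[0,0,0,0,0,7.8,0],[0,0,0,0,0,7.8,0],[0,0,0,0,0,7.8,0],[0,0,0,0,0,7.8,0],[0,0,0,0,0,7.8,0],[0,0,0,0,0,7.8,0],[0,0,0,0,0,7.8,0],[0,0,0,0,0,7.8,0],[0,0,0,0,0,7.8,0],[0,0,0,0,0,7.8,0],[0,0,0,0,0,0,0]]]'
python3 -c "
from to import *
g,y=goal(-19.3,.075,.045,.104);print(y);rel(g,y)"
```

```text
time: 2.35
position: [0.4275, 0.1684, 0.2449]
tool_rot: [0.639, 3.075, 0.001]
ft_force: [1.1, -0.4, -0.3]
grip_width: 0.028
time: 2.95
position: [0.4722, 0.0584, 0.2402]
tool_rot: [-0.641, -3.075, -0.001]
ft_force: [-1.6, -0.1, 0.6]
grip_width: 0.006
time: 4.15
position: [0.4721, 0.0602, 0.2406]
tool_rot: [-2.56, -1.821, -0.0]
ft_force: [-0.2, -0.4, -0.4]
grip_width: 0.006
70.7
t 4.15 pos [0.4721 0.0602 0.2406] xyaw 70.85 F [-0.2 -0.4 -0.4] grip 0.006 tilt [-0.  0. -1.]
goal [0.4726 0.0574 0.104 ] tool shift cm [-0.25  0.14 13.66] turn z 0.15
```

```bash
python3 -m jog '[[[0,0.1,2.5,0,0,0,0],[0,0,2.5,0,0,0,0],[0,0,2.5,0,0,0,0],[0,0,2.5,0,0,0,0],[0,0,2,0,0,0,0],[0,0,1,0,0,0,0],[0,0,0.7,0,0,0,0],[-0.9,0,0,0,0,0,0],[-0.9,0,0,0,0,0,0],[-0.6,0,0,0,0,0,0],[0,0,0,0,0,0,0]]]'
python3 - <<'E'
from to import *
look('top',['tab_push'],'top1.png'); look('scene',['tab_push']); look('wrist',['tab_push'],'wrist1.png')
g,y=goal(-19.3,.075,.0135,.104);rel(g,y)
E
```

```text
time: 5.25
position: [0.4657, 0.0344, 0.1043]
tool_rot: [2.564, 1.815, 0.002]
ft_force: [0.2, 0.9, 0.3]
grip_width: 0.004
scene tab_push 0.67 [180. 293.] [0.4453 0.0139]
t 5.55 pos [0.4657 0.0359 0.1037] xyaw 70.75 F [0.2 0.  0.8] grip 0.005 tilt [ 0.  0. -1.]
goal [0.4622 0.0277 0.104 ] tool shift cm [-0.89 -0.06 -0.03] turn z 0.05
```

View pics/wrist1.png

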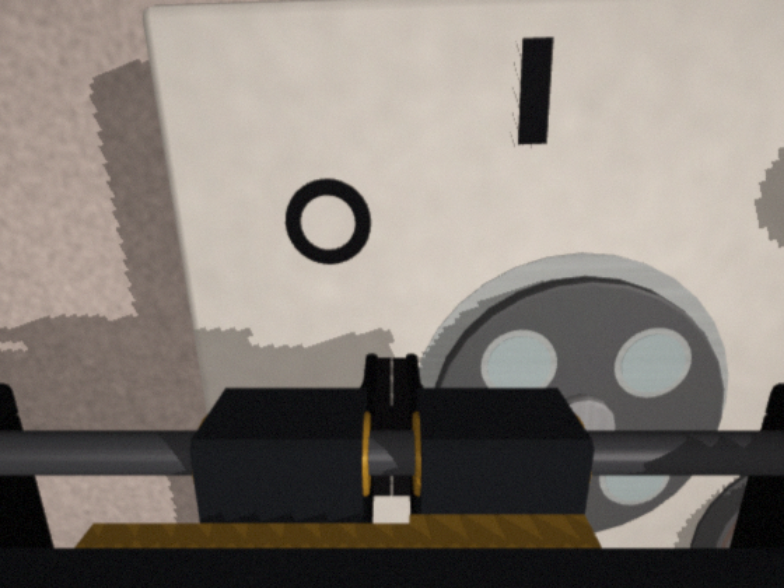

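View pics/top1.png

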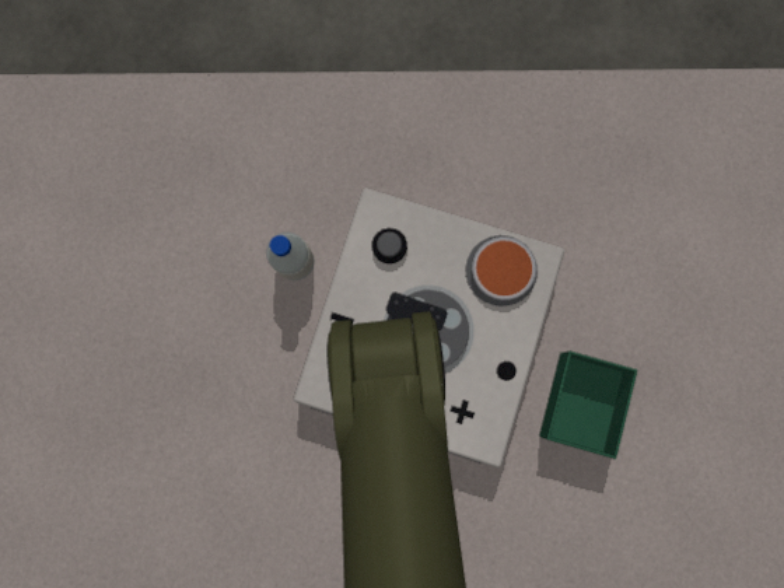

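The wrist view shows the closed fingers at about (392,440), with the ring, bar and wheel clear behind them. In the top view the arm hides the tab, and the dish, bottle and tray have not moved. I'll push the tab round an arc, stopping about 2° short.

```bash
python3 -m jog '[[[-0.3,0,0,0,0,0,0],[-0.3,0,0,0,0,0,0],[-0.3,0,0,0,0,0,0],[-0.26,-0.04,0,0,0,-2,0],[-0.26,-0.04,0,0,0,-2,0],[-0.26,-0.04,0,0,0,-2,0],[-0.26,-0.04,0,0,0,-2,0],[-0.26,-0.04,0,0,0,-2,0],[-0.26,-0.04,0,0,0,-2,0],[-0.26,-0.04,0,0,0,-2,0],[-0.26,-0.04,0,0,0,-2,0]]]'
python3 -m jog '[[[-0.26,-0.04,0,0,0,-2,0],[-0.26,-0.04,0,0,0,-2,0],[-0.26,-0.04,0,0,0,-2,0],[-0.26,-0.04,0,0,0,-2,0],[-0.26,-0.04,0,0,0,-2,0],[-0.26,-0.04,0,0,0,-2,0],[-0.26,-0.04,0,0,0,-2,0],[-0.26,-0.04,0,0,0,-2,0],[-0.26,-0.04,0,0,0,-2,0],[-0.26,-0.04,0,0,0,-2,0],[-0.26,-0.04,0,0,0,-2,0],[0,0,0,0,0,0,0]]]'
python3 - <<'E'
from to import *
im=look('scene',['tab_push','wheel'],'scene2.png')
g,y=goal(22.59,.075,.0135,.104);rel(g,y)
E
```

```text
time: 6.65
position: [0.4549, 0.0081, 0.1035]
tool_rot: [-2.282, -2.158, -0.001]
ft_force: [-0.7, 2.4, -0.2]
grip_width: 0.008
time: 7.85
position: [0.4536, -0.0212, 0.1035]
tool_rot: [-1.83, -2.552, -0.0]
ft_force: [-1.5, 0.5, 1.2]
grip_width: 0.007
scene tab_push 0.63 [176. 276.] [ 0.4496 -0.0315]
scene wheel 0.95 [209. 270.] [ 0.531 -0.005]
t 8.0 pos [ 0.4538 -0.0212  0.1035] xyaw 108.68 F [-0.8  0.7 -0.1] grip 0.005 tilt [-0.  0. -1.]
goal [ 0.4541 -0.0262  0.104 ] tool shift cm [-0.48 -0.13 -0.05] turn z -3.91
```

```bash
python3 -m jog '[[[0.7,0,0,0,0,0,0],[1,0,0,0,0,0,0],[0,0,-3,0,0,0,0],[0,0,-4,0,0,0,0],[3,0,-4,0,0,0,0],[4,0,-2,0,0,0,0],[4,0,0,0,0,0,0],[4,0,0,0,0,0,0],[4,0,0,0,0,0,0],[4,0,0,0,0,0,0],[4,0,0,0,0,0,0],[0,0,0,0,0,0,0]]]'
cat > tab.py <<'E'
from to import *
from scipy.optimize import minimize_scalar
import sys
# match the projected tab (box + its top) against the image: darkness inside minus just outside
im=look('top',['tab_push'],sys.argv[1])
g=cv2.GaussianBlur(cv2.cvtColor(im['frame'],cv2.COLOR_RGB2GRAY),(0,0),.6).astype(np.float32)
K=im['intrinsics'];T=np.linalg.inv(im['pose'])
def samp(P):
    q=(T[:3,:3]@P.T+T[:3,3:]); q=K@(q/q[2]); return cv2.remap(g,(q[0]-.5).astype(np.float32),(q[1]-.5).astype(np.float32),cv2.INTER_LINEAR).ravel()
def score(psi,z=.097):
    p=np.radians(psi);u=-np.array([np.cos(p),np.sin(p)]);t=np.array([-u[1],u[0]])
    f=lambda ws:np.mean([samp(np.array([np.r_[ax[:2]+r*u+w*t,z] for r in np.linspace(.06,.098,20)])).mean() for w in ws])
    return f(np.linspace(-.004,.004,9))-f([-.009,-.008,.008,.009])
for z in(.097,.09):
    A=np.arange(-30,45,.25); S=np.array([score(a,z) for a in A]); i=S.argmin(); w=np.clip(-S[max(i-20,0):i+21]+S.min()*.4,0,None)
    print('z',z,'psi best',A[i],S[i].round(1),'centroid',((w*A[max(i-20,0):i+21]).sum()/w.sum()).round(2))
print('target',np.degrees(ax[2]+.7).round(2))
E
python3 tab.py top3.png; python3 -c "
from to import *
print(cv2.imwrite('pics/c3.png',cv2.resize(cv2.imread('pics/top3.png')[250:470,290:530],None,fx=2.7,fy=2.7)))"
```

```text
time: 9.2
position: [0.3586, 0.2564, 0.2336]
tool_rot: [-1.818, -2.561, -0.002]
ft_force: [0.2, -1.0, 0.0]
grip_width: 0.0
top tab_push 0.61 [272. 321.] [ 0.4577 -0.0386]
z 0.097 psi best 19.5 -86.1 centroid 19.45
z 0.09 psi best 19.75 -86.5 centroid 19.71
target 22.59
True
```

View pics/c3.png

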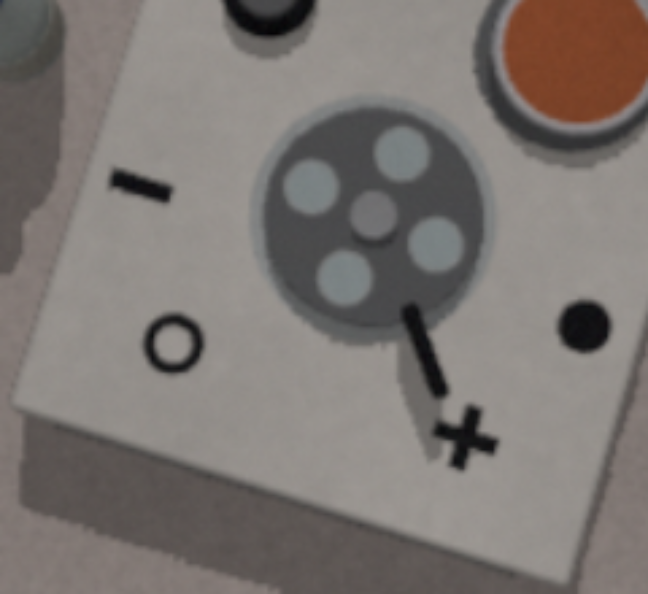

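The crop shows the tab from (408,310) to (440,390), pointing slightly to the left of the cross at (465,437). The fit gives 19.5° against the 22.6° target. It needs another 3.0°, and contact is at d ≈ 14.2 mm.

```bash
python3 -c "
from to import *
g,y=goal(22.59,.075,.032,.104);rel(g,y)"
```

```text
t 9.3 pos [0.3611 0.2515 0.2334] xyaw 108.89 F [ 0.6 -0.9 -0.3] grip 0.005 tilt [ 0.    -0.001 -1.   ]
goal [ 0.447  -0.0091  0.104 ] tool shift cm [-27.42  -0.32  12.97] turn z -3.7
```

```bash
python3 -m jog '[[[-4,0,0,0,0,0,0],[-4,0,0,0,0,0,0],[-4,0,0,0,0,0,0],[-4,0,0,0,0,0,0],[-4,0,0,0,0,0,0],[-4,-0.3,2,0,0,0,0],[-2,0,3,0,0,0,0],[-1.4,0,4,0,0,-3.7,0],[0,0,2,0,0,0,0],[0,0,1.5,0,0,0,0],[0,0,0.5,0,0,0,0],[0,0,0,0,0,0,0]]]'
python3 -c "
from to import *
g,y=goal(22.59,.075,.0142,.104);rel(g,y)"
```

```text
time: 10.5
position: [0.4464, -0.0106, 0.1032]
tool_rot: [-1.749, -2.609, 0.001]
ft_force: [0.8, 0.4, -0.1]
grip_width: 0.005
t 10.5 pos [ 0.4464 -0.0106  0.1032] xyaw 112.33 F [ 0.8  0.4 -0.1] grip 0.005 tilt [-0.001 -0.    -1.   ]
goal [ 0.4538 -0.0255  0.104 ] tool shift cm [-1.66  0.11 -0.08] turn z -0.26
```

```bash
python3 -m jog '[[[-0.4,0.1,0,0,0,0,0],[-0.4,0,0,0,0,0,0],[-0.3,0,0,0,0,0,0],[-0.2,0,0,0,0,0,0],[-0.2,0,0,0,0,0,0],[-0.15,0,0,0,0,0,0],[0,0,0,0,0,0,0],[0,0,0,0,0,0,0]]]'
python3 -c "
from to import *
g,y=goal(22.59,.075,.0142,.104);rel(g,y)"
python3 -m jog '[[[0.7,0,0,0,0,0,0],[1,0,0,0,0,0,0],[0,0,-3,0,0,0,0],[0,0,-4,0,0,0,0],[3,0,-4,0,0,0,0],[4,0,-2,0,0,0,0],[4,0,0,0,0,0,0],[4,0,0,0,0,0,0],[4,0,0,0,0,0,0],[4,0,0,0,0,0,0],[4,0,0,0,0,0,0],[0,0,0,0,0,0,0]]]'
python3 tab.py top4.png; python3 -c "
from to import *
g,y=goal(22.59,.075,.032,.104);rel(g,y)
print(cv2.imwrite('pics/c4.png',cv2.resize(cv2.imread('pics/top4.png')[250:470,290:530],None,fx=2.7,fy=2.7)))"
```

```text
time: 11.3
position: [0.4543, -0.0247, 0.1036]
tool_rot: [1.747, 2.611, 0.0]
ft_force: [0.1, 0.9, -0.3]
grip_width: 0.008
t 11.3 pos [ 0.4543 -0.0247  0.1036] xyaw 112.43 F [ 0.1  0.9 -0.3] grip 0.008 tilt [ 0. -0. -1.]
goal [ 0.4538 -0.0255  0.104 ] tool shift cm [-0.06 -0.08 -0.04] turn z -0.16
time: 12.5
position: [0.3413, 0.2457, 0.2334]
tool_rot: [-1.734, -2.618, -0.001]
ft_force: [0.9, -1.4, -0.3]
grip_width: 0.007
top tab_push 0.84 [272. 322.] [ 0.4574 -0.0403]
z 0.097 psi best 22.0 -87.0 centroid 21.96
z 0.09 psi best 22.25 -87.4 centroid 22.24
target 22.59
t 12.6 pos [0.3439 0.2412 0.2333] xyaw 112.59 F [ 0.5  0.5 -0.8] grip 0.003 tilt [ 0.    -0.001 -1.   ]
goal [ 0.447  -0.0091  0.104 ] tool shift cm [-27.05  -0.09  12.96] turn z 0.0
True
```

View pics/c4.png

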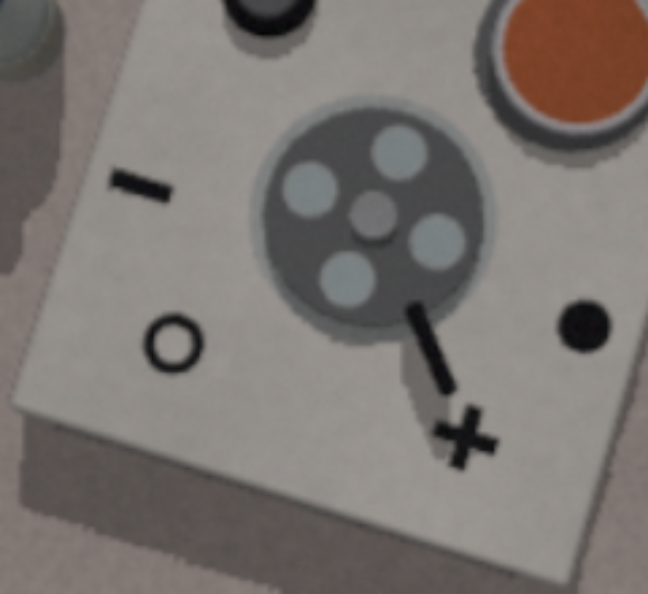

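The tab now points almost at the cross, running from (415,308) to (450,390). Image and finger position both put it about 0.45° short, so I'll give it a last 0.6 mm nudge.

```bash
python3 -m jog '[[[-4,0,0,0,0,0,0],[-4,0,0,0,0,0,0],[-4,0,0,0,0,0,0],[-4,0,0,0,0,0,0],[-4,0,0,0,0,0,0],[-4,-0.1,2,0,0,0,0],[-2,0,3,0,0,0,0],[-1.05,0,4,0,0,0,0],[0,0,2,0,0,0,0],[0,0,1.5,0,0,0,0],[0,0,0.4,0,0,0,0],[0,0,0,0,0,0,0]]]'
python3 -m jog '[[[0,0,0,0,0,0,0],[0,0,0,0,0,0,0]]]'
python3 -c "
from to import *
g,y=goal(22.59,.075,.0142,.104);rel(g,y)"
```

```text
time: 13.8
position: [0.4465, -0.0107, 0.1043]
tool_rot: [-1.749, -2.609, 0.001]
ft_force: [0.9, 0.1, -0.0]
grip_width: 0.006
time: 14.0
position: [0.4478, -0.0098, 0.1056]
tool_rot: [1.747, 2.61, 0.002]
ft_force: [1.5, 0.9, 0.6]
grip_width: 0.002
t 14.0 pos [ 0.4478 -0.0098  0.1056] xyaw 112.41 F [1.5 0.9 0.6] grip 0.002 tilt [ 0.002  0.001 -1.   ]
goal [ 0.4538 -0.0255  0.104 ] tool shift cm [-1.68 -0.04  0.16] turn z -0.18
```

```bash
python3 -m jog '[[[-0.4,0,0,0,0,0,0],[-0.4,0,0,0,0,0,0],[-0.3,0,0,0,0,0,0],[-0.2,0,0,0,0,0,0],[-0.2,0,0,0,0,0,0],[-0.21,0,0,0,0,0,0],[0,0,0,0,0,0,0],[0,0,0,0,0,0,0]]]'
python3 -m jog '[[[0.7,0,0,0,0,0,0],[1,0,0,0,0,0,0],[0,0,-3,0,0,0,0],[0,0,-4,0,0,0,0],[3,0,-4,0,0,0,0],[4,0,-2,0,0,0,0],[4,0,0,0,0,0,0],[4,0,0,0,0,0,0],[4,0,0,0,0,0,0],[4,0,0,0,0,0,0],[4,0,0,0,0,0,0],[0,0,0,0,0,0,0]]]'
python3 tab.py top5.png; python3 -c "
from to import *
rel(np.array([.6458,.0451,.13]))
print(R.from_rotvec(ctrl.get_state()['tool_rot']).as_matrix().round(3))
look('top',['lamp_top']);look('scene',['lamp_top'])"
```

```text
time: 14.8
position: [0.4535, -0.0257, 0.1045]
tool_rot: [1.747, 2.611, -0.0]
ft_force: [0.6, -0.6, 0.1]
grip_width: 0.008
time: 16.0
position: [0.3406, 0.2449, 0.2346]
tool_rot: [-1.734, -2.619, -0.001]
ft_force: [-0.1, -0.1, 0.0]
grip_width: 0.006
top tab_push 0.9 [272. 323.] [ 0.457  -0.0405]
z 0.097 psi best 22.5 -86.9 centroid 22.54
z 0.09 psi best 22.75 -87.2 centroid 22.82
target 22.59
t 16.1 pos [0.3431 0.2404 0.2344] xyaw 112.6 F [-0.5 -1.2 -0.4] grip 0.003 tilt [ 0.    -0.001 -1.   ]
goal [0.6458 0.0451 0.13  ] tool shift cm [-29.65  20.44  10.47] turn z None
[[-0.384  0.923  0.   ]
 [ 0.923  0.384 -0.001]
 [-0.001 -0.    -1.   ]]
top lamp_top 0.74 [174. 276.] [0.6512 0.0502]
scene lamp_top 0.61 [242. 268.] [0.6475 0.0461]
```

The tab is at 22.5–22.8° against 22.6°, so it is on target. Next is the lamp.

```bash
python3 -m jog '[[[-2.47,1.72,0,0,0,0,0],[-2.47,1.72,0,0,0,0,0],[-2.47,1.72,0,0,0,0,0],[-2.47,1.72,0,0,0,0,0],[-2.47,1.72,0,0,0,0,0],[-2.47,1.72,0,0,0,0,0],[-2.47,1.73,0,0,0,0,0],[-2.47,1.73,0,0,0,0,0],[-2.47,1.73,0,0,0,0,0],[-2.47,1.73,0,0,0,0,0],[-2.47,1.73,0,0,0,0,0],[-2.47,1.73,0,0,0,0,0]]]'
python3 -m jog '[[[0,0,2,0,0,0,0],[0,0,3,0,0,0,0],[0,0,3,0,0,0,0],[0,0,2.5,0,0,0,0],[0,0,0,0,0,0,0],[0,0,0,0,0,0,0]]]'
python3 -c "
from to import *
rel(np.array([.648,.046,.104]))
look('scene',['lamp_top'])
im=look('scene',[]);save(im,'s6.png',1);print(cv2.imwrite('pics/c6.png',cv2.resize(cv2.imread('pics/s6.png')[130:300,160:380],None,fx=3,fy=3)))"
```

```text
time: 17.5
position: [0.6494, 0.0426, 0.2345]
tool_rot: [1.75, 2.609, -0.001]
ft_force: [-0.4, 0.5, -0.2]
grip_width: 0.005
time: 18.1
position: [0.6485, 0.0437, 0.1299]
tool_rot: [1.749, 2.61, -0.001]
ft_force: [0.4, 0.3, 0.2]
grip_width: 0.005
t 18.1 pos [0.6485 0.0437 0.1299] xyaw 112.35 F [0.4 0.3 0.2] grip 0.005 tilt [-0. -0. -1.]
goal [0.648 0.046 0.104] tool shift cm [0.23 0.04 2.59] turn z None
scene lamp_top 0.47 [240. 270.] [0.6408 0.048 ]
True
```

View pics/c6.png

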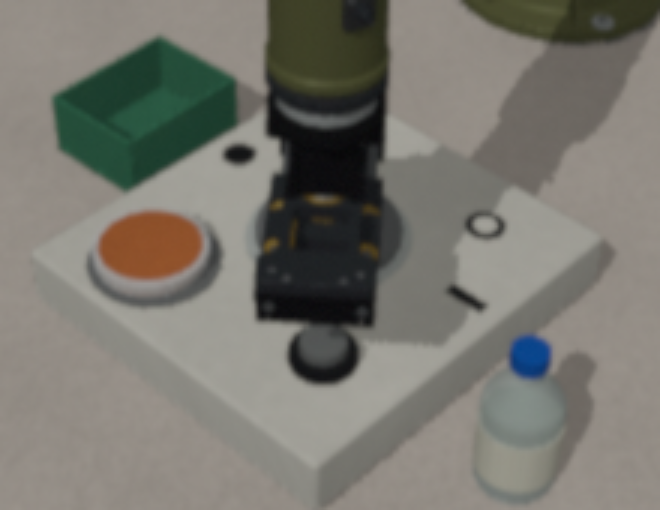

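The scene view has the gripper just above the lamp button at (323,350), with the dish, bottle and tray untouched. I'll correct by 0.2 cm and press in small steps while watching force.

```bash
python3 -m jog '[[[0.2,0,0.8,0,0,0,0],[0,0,0.8,0,0,0,0],[0,0,0.5,0,0,0,0],[0,0,0.3,0,0,0,0],[0,0,0.2,0,0,0,0],[0,0,0.2,0,0,0,0],[0,0,0.2,0,0,0,0],[0,0,0,0,0,0,0],[0,0,0,0,0,0,0]]]'
python3 -m jog '[[[0,0,0.1,0,0,0,0],[0,0,0.1,0,0,0,0],[0,0,0,0,0,0,0],[0,0,0,0,0,0,0]]]'
```

```text
time: 19.15
position: [0.6475, 0.0465, 0.0999]
tool_rot: [-1.747, -2.611, -0.0]
ft_force: [-4.5, -0.5, 4.2]
grip_width: 0.006
time: 19.55
position: [0.6478, 0.0465, 0.0985]
tool_rot: [1.747, 2.611, 0.001]
ft_force: [-4.5, -0.0, 7.6]
grip_width: 0.003
```

```bash
python3 -m jog '[[[0,0,0.1,0,0,0,0],[0,0,0.1,0,0,0,0],[0,0,0.0,0,0,0,0],[0,0,0,0,0,0,0]]]'; python3 -c "
from to import *
for i in range(4):
  im=look('scene',[]);s=ctrl.get_state();print(np.round(s['ft_force'],1),np.round(s['position'],4))
save(im,'s7.png');print(cv2.imwrite('pics/c7.png',cv2.resize(cv2.imread('pics/s7.png')[130:300,160:380],None,fx=3,fy=3)))"
```

```text
time: 19.95
position: [0.6478, 0.0465, 0.0983]
tool_rot: [-1.747, -2.611, -0.002]
ft_force: [-8.5, -0.9, 17.0]
grip_width: 0.01
[-8.5  0.3 17.5] [0.6478 0.0465 0.0983]
[-8.1 -0.5 16.3] [0.6478 0.0465 0.0983]
[-8.8 -0.  16.4] [0.6478 0.0465 0.0983]
[-8.   0.6 16. ] [0.6478 0.0465 0.0983]
True
```

View pics/c7.png

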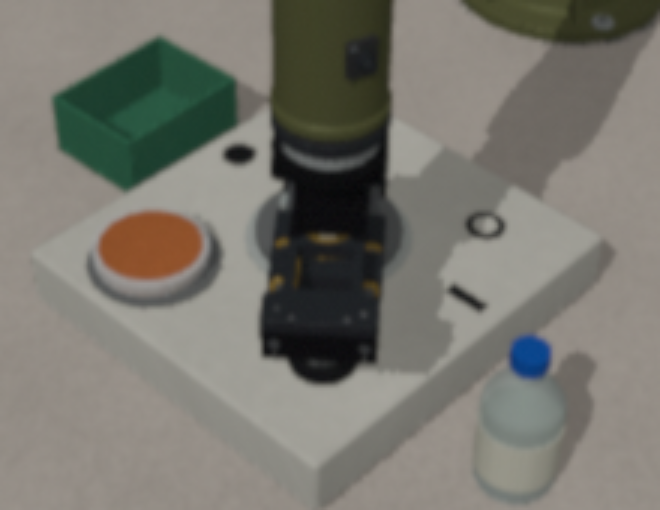

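```bash
python3 -c "
from h import *
s=ctrl.get_state();print(s['time'],s['position'],s['ft_force']);close_job()"
```

```text
20.15 [0.64780358 0.04649222 0.09828324] [-8.0309332   0.62951935 15.97827424]
the job is handed in; nothing more can be done
```

The filter wheel's tab points at the cross, and I handed the job in at 20.2 s with the lamp button held fully down. I pushed the tab only with the closed fingertips: one main arc, then two small corrections.

- **Tab:** after the last nudge the top-camera fit put it at 22.5–22.8° against a target of 22.6° (the cross at +0.7 rad). I could not re-check it while pressing, because the arm hid it. Nothing came near it after that check.
- **Lamp:** the fingertips stopped at about 76 mm, the height of the button when fully down. Between the last two press steps the force rose from 7.6 to about 16 N with almost no further travel, so the button is on its stop.
- **Sideways force:** about 8 N also showed along −x while pressing. I took it as friction and arm compliance, and did not confirm the cause. It was steady and well under the limits.
- **Bystanders:** the dish, bottle and tray look unmoved in the last picture.

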